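Slide the tall syrup bottles home into their docks

ROBOT

A 6-joint arm with a two-finger parallel gripper is mounted at the origin on the work surface. World frame = base frame: x ahead of the robot, y to its left, z up, the work surface at z = 0. Lengths are in m, angles in rad, forces in N, time in s.
With the tool pointing down it reaches from about 0.325 to 0.9 m from the base axis. Payload 6.1 kg.
Tool frame: the origin (TCP) lies midway between the tips of the shut fingers; the grasp point (between the pads) lies 19 mm behind it; z points along the fingers, y is the line along which they close (so a half turn about z gives the same grasp; the last joint's range is limited). The gripper opens to 85 mm and grips with 20 to 120 N. Pads are 22 mm wide; open, the fingers measure 114 mm over their backs; the gripper's body (76 mm by 85 mm) begins 54 mm behind the grasp point. The pads swing forward as they close: fully open they stand 13 mm farther back than shut.
Start: joints at [1.063, 0.22, 1.526, -0, 1.395, -0.126], TCP at [0.233, 0.58, 0.231] pointing down, gripper open.
Joint ranges: [-2.98, 2.98], [-0.91, 2.08], [0.09, 2.57], [-1.24, 4.39], [0.2, 2.65], [-2.68, 2.68]. Speed limits (rad/s): [2.57, 2.57, 3.01, 3.14, 3.14, 3.14].

INTERFACE

Orientations are given as [roll, pitch, yaw] about the fixed x, y, z axes, in that order (R = Rz(yaw) Ry(pitch) Rx(roll)).
In Python, from plant import movep, move_l, set_joints, gripper_to, hold, inverse_kinematics, observe, get_image, get_calibration, Unreachable, job_done gives the robot as it stands. Calls block until the motion is done:
- movep(position, orientation): joint-space move of the TCP to a pose.
- move_l(position, feed=0.15, rotation=None, max_force=None): straight line of the TCP; rotation=None keeps the orientation; feed is the mean speed in m/s. With max_force (N) it stops when the force on the tool has changed by that much, and returns True; else False.
- set_joints(angles): joint-space move.
- gripper_to(opening, f_grip=None): finger opening in m; f_grip is the grip in N (None keeps the last); returns when the fingers have stopped.
- hold(seconds).
- inverse_kinematics(position, orientation): joint angles nearest the present ones, or None.
- observe(): the state.
- get_image(name): name is "scene" or "top"; returns (picture, depth): 420x560x3 uint8, red, green, blue; 420x560 float32, m along the optical axis (not along the pixel's ray), 0 where there is no reading.
- get_calibration(name): a dict with "intrinsics" (3x3 intrinsics, pixels), "dist_coeffs" ([k1, k2, p1, p2, k3] as OpenCV has them; the pictures are not rectified), "world_from_camera" (4x4, takes a point from camera to world coordinates). Camera axes: x right, y down, z forward; pixel columns grow to the right and rows downward; lengths in m; the calibration is good to about 2 mm. A picture is of the moment at which its call begins. get_calibration takes no time and is no camera call.
A pose or a line that the arm cannot do raises Unreachable and nothing moves.
- job_done(): hands the job in; it is judged then, once.
The state is a dict: "time_s": time; "q": joint angles; "joint_velocities": joint speeds; "joint_torque": joint torques, N m; "eef_pos": TCP position; "tcp_rot": TCP orientation; "ft_force": force on the tool from outside, world axes, zero at the start; "torque": the same for the moment, N m; "opening": finger opening in m; "grasp_force": force on a finger pad.
Only numpy, scipy, OpenCV 4.12 (cv2) and the standard library are available. Lean on these libraries where they do the work, as an engineer would, in place of code of your own. Each camera call takes 0.05 s, during which the arm holds its last target. There are 200 camera calls.

TASK

Push the two tall syrup bottles back into their docks on the buffet counter: the amber bottle into the orange dock and the green bottle into the green dock, each fully home against the back stop. Slide them standing upright on the counter, without lifting or tipping them, and leave the mug, the sugar bowl and the tumbler where they stand.

Things in the scene. Friction and masses are not known exactly. Their poses are not given: they have to be found in the camera images.
- bottle_amber: Tall long-necked amber glass bottle, orange cap, paper label. Round body 76 mm across, straight to 42 mm height, tapering to a long neck (22 mm, from 84 mm up; cap 27 mm), 258 mm tall, about 0.6 kg. Origin: centre of underside, z up. Slides if pushed below 42 mm height, topples if the neck is pushed. Starts upright, 110-160 mm before its dock, up to 30 mm aside.
- dock_orange: Low U-shaped orange dock for the amber bottle. Fixed. Origin on the counter, under the middle of the bottle when fully home; +x points from the open mouth to the back stop, z up. Rails 30 mm high; stop face at x=+38 mm; side rails 94 mm apart run from the stop to x=-9 mm, then flare to about x=-33 mm (mouth about 125 mm wide), so a parked bottle's rear stays outside. No floor plate.
- bottle_green: Tall long-necked green glass bottle, green cap, paper label. Round body 76 mm across, straight to 42 mm height, tapering to a long neck (22 mm, from 84 mm up; cap 27 mm), 258 mm tall, about 0.6 kg. Origin: centre of underside, z up. Slides if pushed below 42 mm height, topples if the neck is pushed. Starts upright, 110-160 mm before its dock, up to 30 mm aside.
- dock_green: Low U-shaped green dock for the green bottle. Fixed. Origin on the counter, under the middle of the bottle when fully home; +x points from the open mouth to the back stop, z up. Rails 30 mm high; stop face at x=+38 mm; side rails 94 mm apart run from the stop to x=-9 mm, then flare to about x=-33 mm (mouth about 125 mm wide), so a parked bottle's rear stays outside. No floor plate.
- mug: White mug, 80 mm wide, 90 mm high, handle to its +y; a bystander, leave it alone. Origin: centre of its underside.
- sugar_bowl: Small blue bowl, 70 mm wide, 50 mm high; a bystander, leave it alone. Origin: centre of its underside.
- tumbler: Clear glass tumbler, 68 mm wide, 110 mm high; a bystander, leave it alone. Origin: centre of its underside.
Things that resemble listed ones, but are neither listed nor needed, are in the scene too. Several things look just like the bottle_green: the one meant starts farthest to the robot's left. There is more than one size of the bottle_amber; the job needs the smallest.

How it is judged:
By the outcome, as a careful person would: the job done as asked, in the order asked, and still so for the second after the job is handed in, with the robot touching nothing.
It also fails if it takes over 54 s, if anything falls off the work surface, if the arm or the gripper's body presses on something with over 40 N, if the wrist force passes 120 N, or if a joint passes its speed limit or range.

## Working session

There is one attempt and no reset: what is moved stays moved. The work goes in short steps, each a Python script; the robot and the scene stay as the last script left them, time stands still between calls to the robot, and variables do not carry over. Pictures are saved under pics/ and viewed, at most 10 in all, crops included, and the job is handed in when it is done.

```bash
mkdir -p pics; ls
python3 - <<'E'
from plant import *
import cv2,numpy as np
for n in("scene","top"):
    p,d=get_image(n); cv2.imwrite(f"pics/{n}0.png",p[:,:,::-1]); np.savez(f"{n}0.npz",p=p,d=d)
    c=get_calibration(n); print(c)
print(observe())
E
```

```text
pics
{'intrinsics': array([[487.36673005,   0.        , 283.52145935],
       [  0.        , 487.36673005, 218.83922613],
       [  0.        ,   0.        ,   1.        ]]), 'dist_coeffs': array([-0.17398608,  0.        ,  0.        ,  0.        ,  0.        ]), 'world_from_camera': array([[-0.17025524,  0.5367407 , -0.82639129,  1.42736919],
       [ 0.98531733,  0.1035921 , -0.13571457,  0.17121117],
       [ 0.01276408, -0.83736378, -0.54649701,  0.63994826],
       [ 0.        ,  0.        ,  0.        ,  1.        ]])}
{'intrinsics': array([[387.10391979,   0.        , 277.14885524],
       [  0.        , 387.10391979, 204.05280449],
       [  0.        ,   0.        ,   1.        ]]), 'dist_coeffs': array([-0.07204065,  0.        ,  0.        ,  0.        ,  0.        ]), 'world_from_camera': array([[ 0.02423452, -0.99650873,  0.07989389,  0.37190411],
       [-0.9996406 , -0.02323919,  0.01336465, -0.0104778 ],
       [-0.01146132, -0.08018906, -0.99671378,  1.12241659],
       [ 0.        ,  0.        ,  0.        ,  1.        ]])}
{'time_s': 0.1, 'q': array([ 1.06290144e+00,  2.21142971e-01,  1.52751904e+00, -9.90839457e-07,
        1.39470590e+00, -1.26087270e-01]), 'joint_velocities': array([ 0.00011307, -0.00107716, -0.00401409, -0.0004566 ,  0.00115662,
        0.00063924]), 'joint_torque': array([ 6.02823202e-04, -4.98245931e+01, -3.90545225e+01, -9.81667176e-05,
        5.67046183e-03, -1.16260871e-04]), 'eef_pos': array([0.23259809, 0.57950731, 0.23029948]), 'tcp_rot': array([-3.13983137e+00, -2.22276885e-04,  2.75978502e+00]), 'ft_force': array([-0.80189808, -0.3826108 , -0.13939179]), 'torque': array([ 0.06954234, -0.04656377,  0.00440853]), 'grasp_force': 0.0, 'opening': 0.08515440914674059}
```

View pics/scene0.png

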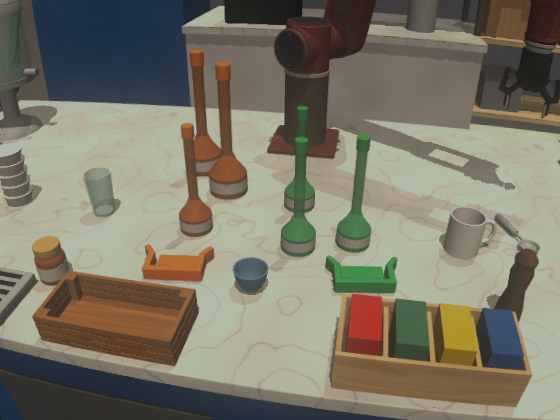

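View pics/top0.png

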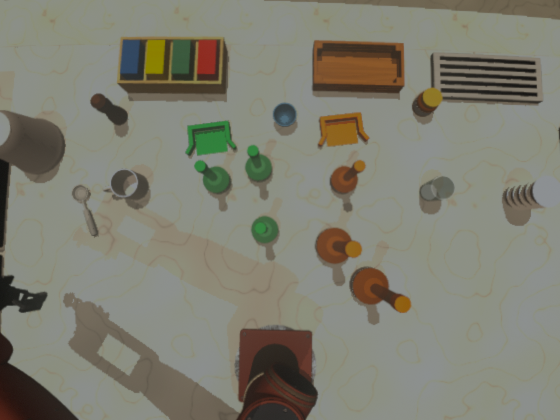

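Scene shows the target amber bottle (smallest) at about (195,215), the leftmost green at (353,235), the orange dock at (178,265) and the green dock at (362,275). In the top view they are at (344,180), (216,180), (342,128) and (211,138). Both dock mouths face the robot.

```bash
cat > h.py <<'E'
import numpy as np,cv2
from plant import *
def cloud(n,p,d):
    c=get_calibration(n);K,D,T=c["intrinsics"],c["dist_coeffs"],c["world_from_camera"]
    v,u=np.mgrid[:420,:560]
    r=cv2.undistortPoints(np.stack([u,v],-1).reshape(-1,1,2).astype(float),K,D).reshape(420,560,2)
    P=np.dstack([r*d[...,None],d]); W=P@T[:3,:3].T+T[:3,3]; W[d==0]=np.nan
    return W
def grab(n):
    p,d=get_image(n); return p,cloud(n,p,d)
def hsv(p): return cv2.cvtColor(p,cv2.COLOR_RGB2HSV)
def masks(p):
    h=hsv(p); H,S,V=h[...,0],h[...,1],h[...,2]
    return {"green":(H>45)&(H<85)&(S>110)&(V>40),"amber":((H<20))&(S>130)&(V>40)}
E
python3 - <<'E'
from h import *
from scipy.optimize import least_squares
P={}
for n in("scene","top"):
    z=np.load(f"{n}0.npz");p=z["p"];W=cloud(n,p,z["d"]);m=masks(p)
    for c in m:
        k,l,s,ce=cv2.connectedComponentsWithStats(m[c].astype(np.uint8))
        for i in range(1,k):
            if s[i,4]<60: continue
            w=W[l==i]; w=w[~np.isnan(w[:,0])]
            b=w[(w[:,2]>.004)&(w[:,2]<.042)]; t=w[w[:,2]>w[:,2].max()-.03]
            print(n,c,ce[i].round(),s[i,4],"zmax %.3f"%w[:,2].max(),"top",np.median(t,0).round(3),"low",len(b),b[:,:2].min(0).round(3) if len(b) else"",b[:,:2].max(0).round(3) if len(b) else "")
            if len(b)>20 and w[:,2].max()>.1:
                f=least_squares(lambda q:np.hypot(*(b[:,:2]-q).T)-.038,b[:,:2].mean(0)-(np.array([.03,0]) if n=="scene" else 0),loss="soft_l1",f_scale=.002); print("   circ",f.x.round(4))
z=np.load("top0.npz")
a=z["p"][90:215,180:380,::-1]; cv2.imwrite("pics/crop1.png",cv2.resize(a,None,fx=4,fy=4,interpolation=cv2.INTER_CUBIC))
W=cloud("top",z["p"],z["d"])
for v in range(118,160,3): print(v,(W[v,210]*1000).round(),(W[v,342]*1000).round())
E
```

```text
scene green [302. 112.] 118 zmax 0.259 top [0.398 0.041 0.25 ] low 0  
scene green [301. 140.] 64 zmax 0.258 top [0.565 0.061 0.256] low 0  
scene green [363. 273.] 992 zmax 0.032 top [0.68  0.21  0.029] low 533 [0.602 0.132] [0.702 0.274]
scene amber [512.  20.] 542 zmax 0.496 top [0.226 0.543 0.473] low 0  
scene amber [550.  22.] 499 zmax 0.533 top [0.271 0.577 0.515] low 0  
scene amber [318.  31.] 334 zmax 0.381 top [0.057 0.021 0.371] low 0  
scene amber [198.  79.] 603 zmax 0.338 top [ 0.252 -0.252  0.325] low 1 [-0.847 -0.681] [-0.847 -0.681]
scene amber [223.  89.] 588 zmax 0.337 top [ 0.361 -0.152  0.325] low 3 [-0.847 -0.499] [-0.837 -0.482]
scene amber [187. 131.] 180 zmax 0.258 top [ 0.543 -0.179  0.247] low 0  
scene amber [218. 159.] 1334 zmax 0.200 top [ 0.532 -0.172  0.196] low 0  
scene amber [195. 211.] 573 zmax 0.095 top [ 0.546 -0.177  0.075] low 51 [ 0.533 -0.207] [ 0.572 -0.146]
scene amber [ 46. 251.] 537 zmax 0.087 top [ 0.776 -0.416  0.083] low 0  
scene amber [176. 266.] 1584 zmax 0.031 top [ 0.721 -0.164  0.024] low 1120 [ 0.64  -0.252] [ 0.737 -0.109]
sce
[... 1506 characters left out ...]
. 401.] 626 zmax 0.385 top [ 0.055 -0.005  0.377] low 0  
top amber [  9. 407.] 523 zmax 0.675 top [0.149 0.318 0.663] low 0  
118 [716. 212.  -3.] [ 714. -178.   29.]
121 [705. 211.   1.] [ 715. -182.   -3.]
124 [688. 205.  30.] [ 705. -182.    0.]
127 [679. 204.  30.] [ 695. -182.    2.]
130 [678. 210.  -1.] [ 687. -182.   -1.]
133 [669. 209.   1.] [ 677. -182.    0.]
136 [659. 208.   5.] [ 668. -182.    0.]
139 [651. 208.   1.] [ 659. -182.    0.]
142 [640. 207.   5.] [ 650. -182.    1.]
145 [633. 208.  -0.] [ 641. -182.    0.]
148 [623. 207.   1.] [ 632. -183.   -2.]
151 [614. 207.   1.] [ 623. -183.   -0.]
154 [606. 207.  -1.] [ 613. -182.    3.]
157 [597. 207.  -2.] [ 605. -182.    2.]
```

View pics/crop1.png

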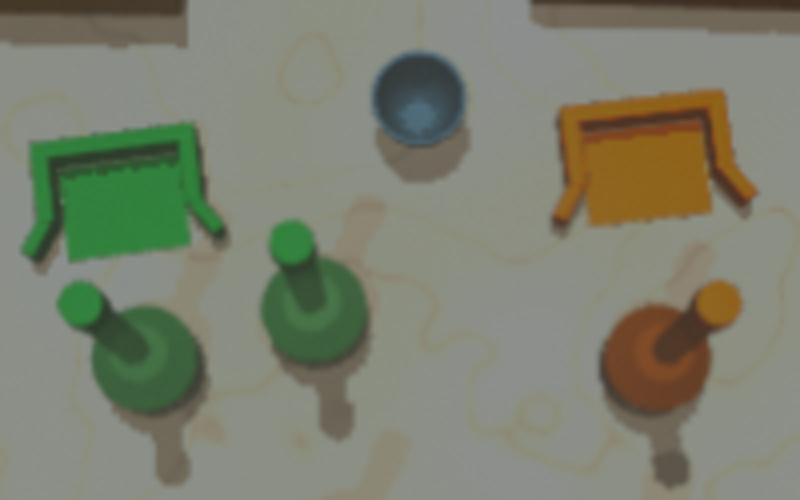

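```bash
cat >> h.py <<'E'
from scipy.spatial.transform import Rotation as Ro
def rpy(head,back,left):
    """tool x ~ heading (deg), tool axis leaning backward/left by degrees (relative to heading)"""
    z=np.array([np.tan(np.radians(back)),-np.tan(np.radians(left)),-1.]);z/=np.linalg.norm(z)
    x=np.array([1,0,0])-z*z[0];x/=np.linalg.norm(x)
    R=Ro.from_euler("z",head,degrees=True).as_matrix()@np.stack([x,np.cross(z,x),z],1)
    return Ro.from_matrix(R).as_euler("xyz")
E
python3 - <<'E'
from h import *
for n in("top","scene"):
    z=np.load(n+"0.npz");p=z["p"];W=cloud(n,p,z["d"]);m=masks(p)
    for c,yc,xc in(("green",.205,.65),("amber",-.18,.685)):
        near=(abs(W[...,1]-yc)<.085)&(abs(W[...,0]-xc)<.07)
        for nm,zz in(("rail",(W[...,2]>.024)&(W[...,2]<.037)),("floor",abs(W[...,2])<.008)):
            q=W[m[c]&near&zz][:,:2]
            (cx,cy),(a,b),t=cv2.minAreaRect((q*1000).astype(np.float32)); print(n,c,nm,len(q),round(cx,1),round(cy,1),round(a,1),round(b,1),round(t,1))
        # stop bar: rail points in the upper strip, line fit
        q=W[m[c]&near&(W[...,2]>.024)&(W[...,2]<.037)][:,:2]
        s=q[(abs(q[:,1]-yc)<.035)]; f=np.polyfit(s[:,1]-yc,s[:,0],1); r=s[:,0]-np.polyval(f,s[:,1]-yc)
        print("  stop slope deg",np.degrees(np.arctan(-f[0])).round(2),"x at yc",f[1].round(4),"spread",np.percentile(r,[2,98]).round(4))
for pos in([.47,0,.02],[.47,-.18,.02],[.47,.17,.02]):
    for a in((0,0,0),(0,25,0),(0,0,25),(0,10,20),(0,15,0),(180,-15,0),(90,0,0),(90,0,20),(-90,0,-20),(180,-10,-20)):
        q=inverse_kinematics(pos,rpy(*a)); print(pos,a,None if q is None else np.round(q,2))
E
```

```text
top green rail 356 651.0 207.8 81.8 140.5 9.1
top green floor 661 642.5 206.0 66.9 91.0 9.5
  stop slope deg 8.6 x at yc 0.6855 spread [-0.0054  0.0059]
top amber rail 402 684.7 -177.6 81.4 143.1 7.5
top amber floor 723 678.9 -177.9 71.2 94.9 7.4
  stop slope deg 7.92 x at yc 0.7195 spread [-0.0061  0.0065]
scene green rail 532 654.7 209.6 84.1 144.1 9.9
scene green floor 460 650.8 210.0 84.1 87.9 10.0
  stop slope deg 9.43 x at yc 0.6886 spread [-0.0067  0.0062]
scene amber rail 593 689.7 -176.2 82.9 144.6 7.0
scene amber floor 569 684.5 -169.3 89.9 129.7 6.5
  stop slope deg 7.95 x at yc 0.7238 spread [-0.0088  0.0066]
[0.47, 0, 0.02] (0, 0, 0) [-0.17  0.13  2.07 -0.    0.94  1.4 ]
[0.47, 0, 0.02] (0, 25, 0) [-0.24 -0.15  2.43  0.23  0.45  1.14]
[0.47, 0, 0.02] (0, 0, 25) [ 0.13  0.23  2.03 -0.52  1.01  2.01]
[0.47, 0, 0.02] (0, 10, 20) [ 0.08  0.09  2.18 -0.51  0.8   1.97]
[0.47, 0, 0.02] (0, 15, 0) [-0.21 -0.06  2.29  0.09  0.65  1.3 ]
[0.47, 0, 0.02] (180, -15, 0) [-0.21 -0.06  2.29  0.09  0.65 -1.84]
[0.47, 0, 0.02] (90, 0, 0) [-0.17  0.13  2.07 -0.    0.94 -0.17]
[0.47, 0, 0.0
[... 818 characters left out ...]
20) [-0.35  0.07  2.2  -0.45  0.64 -1.61]
[0.47, 0.17, 0.02] (0, 0, 0) [ 0.19  0.19  2.   -0.    0.95  1.76]
[0.47, 0.17, 0.02] (0, 25, 0) [ 0.26 -0.04  2.33 -0.26  0.44  2.05]
[0.47, 0.17, 0.02] (0, 0, 25) [ 0.44  0.38  1.84 -0.43  1.16  2.24]
[0.47, 0.17, 0.02] (0, 10, 20) [ 0.44  0.24  2.   -0.48  0.95  2.27]
[0.47, 0.17, 0.02] (0, 15, 0) [ 0.23  0.03  2.2  -0.1   0.65  1.87]
[0.47, 0.17, 0.02] (180, -15, 0) [ 0.23  0.03  2.2  -0.1   0.65 -1.27]
[0.47, 0.17, 0.02] (90, 0, 0) [ 0.19  0.19  2.   -0.    0.95  0.19]
[0.47, 0.17, 0.02] (90, 0, 20) [ 0.25 -0.01  2.27 -0.16  0.55  0.37]
[0.47, 0.17, 0.02] (-90, 0, -20) None
[0.47, 0.17, 0.02] (180, -10, -20) [ 0.44  0.24  2.   -0.48  0.95 -0.87]
```

```bash
cat >> h.py <<'E'
G=.043   # bottle centre ahead of the TCP when cradled (opening 40 mm)
def approach(b,head,back,left,z=.02):
    o=rpy(head,back,left); u=np.array([np.cos(np.radians(head)),np.sin(np.radians(head)),0])
    s=np.r_[b,z]-u*(G+.02); s[2]=z
    movep(s+[0,0,.40-z],o); move_l(s+[0,0,.10-z],feed=.2); move_l(s,feed=.1)
    return u
def push(b,dock,u,z=.02):
    pre=np.r_[dock,z]-u*.05; pre[2]=z
    move_l(np.r_[b,z]-u*(G+.003),feed=.05); print("near",observe()["ft_force"].round(1))
    move_l(pre-u*G,feed=.05); print("pre",observe()["eef_pos"].round(4),observe()["ft_force"].round(1))
DOCK={"amber":(np.array([.6788,-.178]),7.6),"green":(np.array([.6444,.2073]),9.2)}
BOT={"amber":np.array([.531,-.181]),"green":np.array([.524,.179])}
E
python3 - <<'E'
from h import *
gripper_to(.04)
p=observe()["eef_pos"]; move_l([p[0],p[1],.40],feed=.25)
u=approach(BOT["amber"],7.6,10,20)
s=observe();print(s["time_s"],s["eef_pos"].round(4),s["ft_force"].round(1),s["opening"])
p,_=grab("scene");t,_=grab("top")
cv2.imwrite("pics/a1.png",np.hstack([p[100:320,80:480],t[60:280,160:560]])[:,:,::-1])
E
```

```text
6.8417 [ 0.4691 -0.1895  0.0206] [ 0.7 -0.9  0.4] 0.04012198347900952
```

View pics/a1.png

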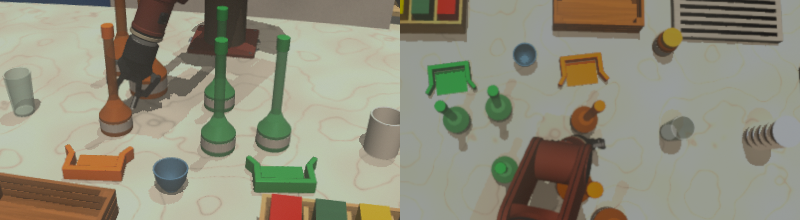

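Left half: the gripper is behind the small amber bottle (bottle at 115,120), fingertips low and clear of the large amber bottle. Right half: bottle at (583,118), dock at (583,70), and nothing has been disturbed.

Run:
```python
from h import *
d,h=DOCK["amber"]; u=np.array([np.cos(np.radians(h)),np.sin(np.radians(h)),0])
push(BOT["amber"],d,u)
s=observe();print(s["time_s"])
p,W=grab("scene");t,Wt=grab("top")
for n,a,w in(("s",p,W),("t",t,Wt)):
    q=w[masks(a)["amber"]&(w[...,2]>.235)&(w[...,2]<.268)&(w[...,0]>.45)]; print(n,np.median(q,0).round(4),len(q))
cv2.imwrite("pics/a2.png",np.hstack([p[100:320,80:480],t[60:280,160:560]])[:,:,::-1])
```

```text
near [-0.1 -0.5 -0.4]
pre [ 0.5865 -0.1903  0.02  ] [-2.2  0.3 -2.2]
9.6083
s [ 0.6379 -0.1773  0.25  ] 176
t [ 0.6262 -0.18    0.2571] 126
```

View pics/a2.png

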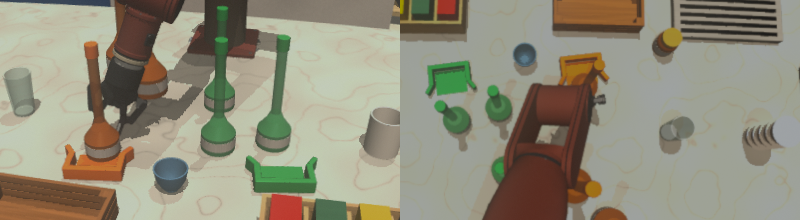

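The amber bottle (93,140 in the left half) is upright and cradled at the dock mouth. Next I push it home.

```bash
cat >> h.py <<'E'
def home(dock,u,lat=0,z=.02):
    v=np.array([-u[1],u[0],0]); e=np.r_[dock,z]+v*lat+u*(.015-.040); e[2]=z
    r=move_l(e,feed=.03,max_force=15); s=observe()
    print("stopped",r,s["eef_pos"].round(4),s["ft_force"].round(1),"along",((s["eef_pos"][:2]-dock)@u[:2]).round(4),s["time_s"])
def caps(c):
    for n in("scene","top"):
        a,w=grab(n); q=w[masks(a)[c]&(w[...,2]>.235)&(w[...,2]<.268)&(w[...,0]>.45)&((w[...,1]>.12)|(c=="amber"))]; print(n,np.median(q,0).round(4),len(q))
E
python3 - <<'E'
from h import *
d,h=DOCK["amber"]; u=np.array([np.cos(np.radians(h)),np.sin(np.radians(h)),0])
home(d,u,-.003); caps("amber")
p=observe()["eef_pos"]; move_l(p-u*.06,feed=.1); p=observe()["eef_pos"]; move_l([p[0],p[1],.40],feed=.25)
caps("amber")
p,W=grab("scene");t,Wt=grab("top");print(observe()["time_s"])
cv2.imwrite("pics/a3.png",np.hstack([p[180:320,120:320],t[80:220,260:460]]).repeat(2,0).repeat(2,1)[:,:,::-1])
E
```

```text
stopped True [ 0.6327 -0.1864  0.0188] [-1.4 -0.7  1. ] along -0.0468 11.2083
scene [ 0.6848 -0.1739  0.2507] 193
top [ 0.6692 -0.1776  0.2568] 96
scene [ 0.6846 -0.1742  0.2511] 189
top [nan nan nan] 0
13.9167
  return _methods._mean(a, axis=axis, dtype=dtype,
  ret = um.true_divide(
```

View pics/a3.png

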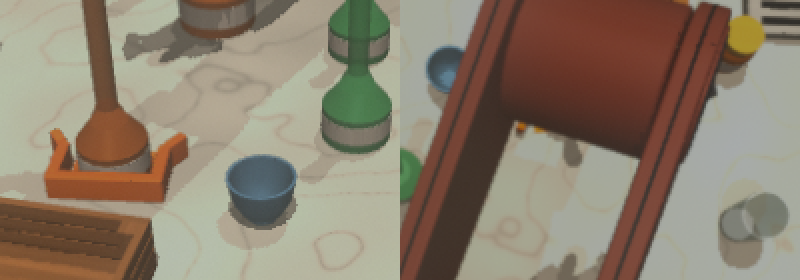

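The bottle is in the orange dock (110,150, left half). However, the numbers put it about 5 mm short, so the force stop may have tripped on a rail. I push again with a higher threshold.

Run:
```python
from h import *
d,h=DOCK["amber"]; u=np.array([np.cos(np.radians(h)),np.sin(np.radians(h)),0])
p=observe()["eef_pos"]; move_l([p[0],p[1],.02],feed=.25)
q=np.r_[d,0.02]-u*.053; q[2]=.02; q[:2]+=.0*u[:2]
move_l(q,feed=.06); print(observe()["ft_force"].round(1))
for f in (20,32):
    e=np.r_[d,.02]-u*.030; e[2]=.02
    r=move_l(e,feed=.02,max_force=f); s=observe()
    print(r,s["eef_pos"].round(4),s["ft_force"].round(1),"along",((s["eef_pos"][:2]-d)@u[:2]).round(4)); caps("amber")
    hold(.2)
print(observe()["ft_force"],observe()["time_s"])
```

```text
[-0.  -0.1  0.5]
True [ 0.6319 -0.1853  0.0186] [-2.  -2.   1.1] along -0.0475
scene [ 0.6844 -0.174   0.25  ] 195
top [ 0.6698 -0.1773  0.2567] 89
True [ 0.632  -0.1857  0.0163] [-2.3 -2.2  1.7] along -0.0474
scene [ 0.6851 -0.1739  0.25  ] 195
top [ 0.6694 -0.178   0.2567] 92
[-2.7113178  -1.42511897  1.04317878] 18.3917
```

Run:
```python
from h import *
d,h=DOCK["amber"]; u=np.array([np.cos(np.radians(h)),np.sin(np.radians(h))]);v=np.array([-u[1],u[0]])
p,w=grab("scene"); 
for _ in range(3): w=w+grab("scene")[1]
w/=4
A=(w[...,:2]-d)@u; L=(w[...,:2]-d)@v
for c in range(170,190,4):
    print(c,[(r,int(A[r,c]*1e3),int(L[r,c]*1e3),int(w[r,c,2]*1e3)) for r in range(246,270,2)])
cv2.imwrite("pics/a4.png",cv2.resize(p[200:300,120:240,::-1],None,fx=5,fy=5,interpolation=cv2.INTER_CUBIC))
```

```text
170 [(246, 16, -3, 62), (248, 19, -2, 59), (250, 22, -2, 57), (252, 23, -2, 53), (254, 25, -2, 49), (256, 29, -1, 47), (258, 31, -1, 44), (260, 33, -1, 40), (262, 34, -2, 35), (264, 34, -2, 30), (266, 36, -2, 27), (268, 44, 0, 28)]
174 [(246, 17, 5, 63), (248, 18, 5, 59), (250, 21, 5, 56), (252, 24, 5, 53), (254, 27, 6, 50), (256, 29, 6, 47), (258, 30, 6, 43), (260, 33, 6, 40), (262, 34, 6, 36), (264, 34, 5, 31), (266, 37, 5, 28), (268, 43, 7, 28)]
178 [(246, 16, 13, 63), (248, 16, 12, 58), (250, 20, 13, 56), (252, 23, 13, 53), (254, 25, 14, 50), (256, 28, 14, 47), (258, 29, 13, 42), (260, 30, 13, 38), (262, 31, 13, 34), (264, 32, 13, 29), (266, 37, 14, 28), (268, 42, 15, 27)]
182 [(246, 11, 20, 59), (248, 14, 20, 56), (250, 16, 20, 53), (252, 19, 20, 50), (254, 22, 21, 48), (256, 24, 21, 44), (258, 27, 21, 42), (260, 27, 21, 37), (262, 28, 20, 32), (264, 29, 20, 27), (266, 36, 21, 28), (268, 43, 23, 29)]
186 [(246, 5, 26, 56), (248, 9, 27, 53), (250, 13, 27, 51), (252, 13, 27, 46), (254, 19, 28, 45), (256, 21, 28, 42), (258, 22, 28, 38), (260, 22, 28, 33), (262, 24, 27, 29), (264, 24, 27, 24), (266, 37, 30, 29), (268, 42, 31, 28)]
```

View pics/a4.png

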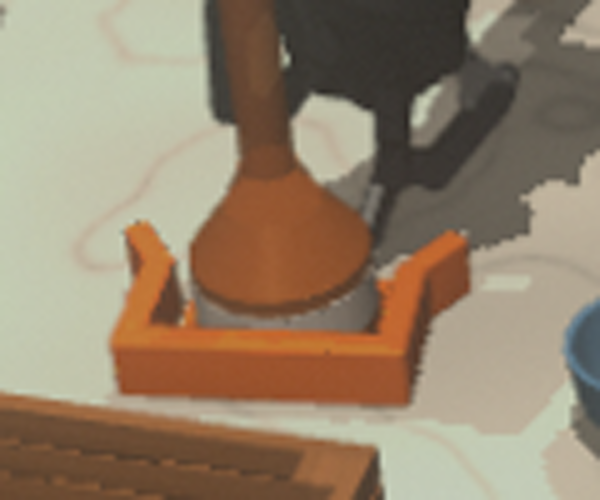

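The close view shows the amber body (label at 285,320) flush with the stop bar and centred between the rails. The depth gap is about 1–2 mm, within noise, and the bottle didn't move at 32 N, so it is home. Green next.

Run:
```python
from h import *
d,h=DOCK["amber"]; u=np.array([np.cos(np.radians(h)),np.sin(np.radians(h)),0])
p=observe()["eef_pos"]; move_l(p-u*.06,feed=.1); p=observe()["eef_pos"]; move_l([p[0],p[1],.40],feed=.25)
d,h=DOCK["green"]; 
u=approach(BOT["green"],h,15,0,.018)
s=observe();print(s["time_s"],s["eef_pos"].round(4),s["ft_force"].round(1))
caps("green")
push(BOT["green"],d,u,.018); caps("green"); print(observe()["time_s"])
p,_=grab("scene");t,_=grab("top")
cv2.imwrite("pics/g1.png",np.hstack([p[100:320,80:480],t[60:280,160:560]])[:,:,::-1])
```

```text
25.0333 [0.4624 0.1691 0.0186] [-0.1 -0.5 -0. ]
scene [0.5357 0.1815 0.2538] 128
top [0.5242 0.1787 0.2579] 91
near [-0.1 -0.5  0.3]
pre [0.5525 0.1924 0.0181] [-1.7 -0.9 -1.3]
scene [0.6035 0.1992 0.2559] 126
top [0.5931 0.1973 0.2578] 103
27.4083
```

View pics/g1.png

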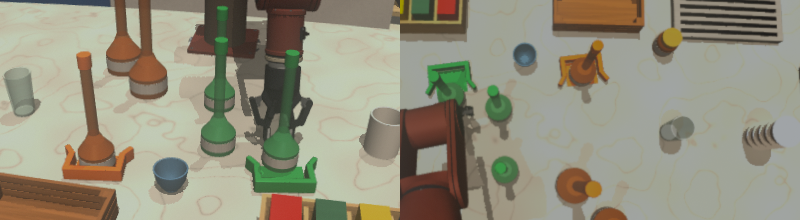

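The green bottle (282,145, left half) is upright at its dock mouth, and the decoy bottles and bystanders are undisturbed. Now I push it home.

Run:
```python
from h import *
d,h=DOCK["green"]; u=np.array([np.cos(np.radians(h)),np.sin(np.radians(h)),0])
home(d,u,0,.018); caps("green")
e=np.r_[d,.018]-u*.025; e[2]=.018
print(move_l(e,feed=.02,max_force=30)); s=observe(); print(((s["eef_pos"][:2]-d)@u[:2]).round(4)); caps("green")
p=observe()["eef_pos"]; move_l(p-u*.06,feed=.1); p=observe()["eef_pos"]; move_l([p[0],p[1],.35],feed=.25)
p,w=grab("scene"); t,_=grab("top")
u=u[:2];v=np.array([-u[1],u[0]]);A=(w[...,:2]-d)@u; L=(w[...,:2]-d)@v
for c in range(358,376,4):
    print(c,[(r,int(A[r,c]*1e3),int(L[r,c]*1e3),int(w[r,c,2]*1e3)) for r in range(256,280,2)])
print(observe()["time_s"])
cv2.imwrite("pics/g2.png",np.hstack([cv2.resize(p[100:320,80:480],None,fx=1,fy=1),cv2.resize(p[210:310,310:420],(242,220),interpolation=cv2.INTER_CUBIC)])[:,:,::-1])
```

```text
stopped True [0.6001 0.2001 0.0164] [-2.   0.   2.3] along -0.0449 29.05
scene [0.6512 0.2069 0.2561] 138
top [0.6396 0.2048 0.2582] 81
True
-0.0448
scene [0.6512 0.2072 0.256 ] 142
top [0.6397 0.2049 0.2579] 85
358 [(256, 9, -15, 61), (258, 13, -15, 59), (260, 17, -15, 57), (262, 18, -15, 53), (264, 20, -15, 50), (266, 25, -16, 49), (268, 26, -15, 45), (270, 30, -15, 42), (272, 30, -15, 38), (274, 32, -15, 34), (276, 30, -14, 27), (278, 40, -15, 30)]
362 [(256, 13, -8, 64), (258, 16, -8, 61), (260, 17, -8, 58), (262, 21, -8, 56), (264, 24, -8, 53), (266, 27, -8, 50), (268, 27, -7, 45), (270, 31, -8, 43), (272, 33, -8, 40), (274, 33, -7, 35), (276, 34, -7, 31), (278, 37, -7, 29)]
366 [(256, 14, 0, 65), (258, 17, 0, 62), (260, 20, 0, 60), (262, 22, 0, 56), (264, 24, 0, 53), (266, 29, -1, 52), (268, 29, 0, 47), (270, 29, 0, 42), (272, 35, 0, 42), (274, 32, 0, 34), (276, 33, 0, 30), (278, 37, 0, 29)]
370 [(256, 12, 7, 63), (258, 14, 7, 60), (260, 20, 6, 60), (262, 20, 7, 55), (264, 20, 8, 50), (266, 24, 7, 48), (268, 29, 7, 47), (270, 30, 7, 43), (272, 33, 7, 40), (274, 34, 7, 37), (276, 33, 8, 31), (278, 37, 8, 29)]
374 [(256, 9, 16, 62), (258, 15, 15, 61), (260, 16, 15, 57), (262, 18, 16, 53), (264, 23, 15, 52), (266, 24, 15, 48), (268, 27, 15, 46), (270, 28, 15, 42), (272, 28, 16, 37), (274, 29, 16, 32), (276, 30, 17, 28), (278, 38, 15, 30)]
32.1833
```

View pics/g2.png

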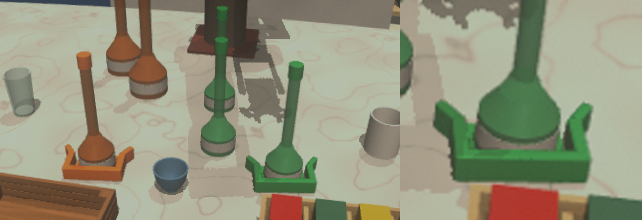

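Both bottles (95,150 and 285,160) stand upright and centred in their docks against the stops. The bystanders have not moved, and the arm is clear. Handing in.

```bash
python3 -c "
from plant import *
print(job_done())"
```

```text
the job is handed in; nothing more can be done
None
```

I handed in the job at about 32 s: the amber bottle, then the green one, is upright in its dock against the back stop (neither moved under a 30 N push; the cameras can't rule out a gap of a few mm), and the mug, sugar bowl and tumbler look unmoved in the pictures.

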